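Hang the lift-off glass door back on the slide cabinet

ROBOT

A 6-joint arm with a two-finger parallel gripper is mounted at the origin on the work surface. World frame = base frame: x ahead of the robot, y to its left, z up, the work surface at z = 0. Lengths are in m, angles in rad, forces in N, time in s.
With the tool pointing down it reaches from about 0.35 to 0.775 m from the base axis. Payload 7.3 kg.
Tool frame: the origin (TCP) lies at the centre of the arm's flange, where the gripper is bolted on; the fingertips stand 178 mm ahead of it and the grasp point (between the pads) lies 159 mm ahead of it; z points along the fingers, y is the line along which they close (so a half turn about z gives the same grasp; the last joint's range is limited). The gripper opens to 92 mm and grips with 3 to 60 N. Pads are 19 mm wide; open, the fingers measure 130 mm over their backs; the gripper's body (75 mm by 190 mm) begins 47 mm behind the grasp point.
Start: joints at [-1.253, 0.342, 1.524, -0, 1.275, -0.146], TCP at [0.235, -0.47, 0.405] pointing down, gripper open.
Joint ranges: [-2.53, 2.53], [-0.77, 2.02], [0.04, 2.7], [-1, 4.14], [0.28, 2.66], [-3.11, 3.11]. Speed limits (rad/s): [2.57, 2.57, 3.14, 3.14, 3.14, 3.14].

INTERFACE

Orientations are given as [roll, pitch, yaw] about the fixed x, y, z axes, in that order (R = Rz(yaw) Ry(pitch) Rx(roll)).
In Python, from cell import robot gives the robot as it stands.
- The arm moves only by the shell command python3 -m pendant 'ROWS' [OPENING] [FORCE]. ROWS is a JSON list of rows, 1 to 8 of them, each of 6 numbers: dx, dy, dz in m, then a rotation vector rx, ry, rz in rad; each row shifts and turns the commanded pose from where the row before left it, along the tool's axes as they then stand; what a row does not reach is not made up. A row lasts 1/12 s, in which the tool goes at most 0.0417 m and 0.125 rad, less where a joint would pass 70% of its speed; a pose out of reach is approached as far as the arm can. OPENING is the finger opening in m, set as the command begins (- or left out keeps the last). The fingers move at their own pace and stop on an object; FORCE is the grip in N (left out, the last holds). Time passes only in rows, so rows that do not move let the fingers close. It prints the time, the measured TCP pose, the force, the opening and the grip force at its end. Input that does not fit is refused with a message, and nothing moves.
- robot.observe(): the state, without advancing time (a new reading comes with each control period).
- robot.read_camera(name): name is "side" or "top" or "wrist"; returns a dict with "image" (384x512x3 uint8, red, green, blue), "fx", "fy", "cx", "cy" (pixels), "k1" (the pictures are not rectified: a ray, as slopes to the right and down, at radius r is drawn at 1 + k1 r^2 times it, then the intrinsics apply), "pose" (4x4, takes a point from camera to world coordinates). Camera axes: x right, y down, z forward; pixel columns grow to the right and rows downward; lengths in m; the calibration is good to about 2 mm. A picture is of the moment at which its call begins. There is no depth.
- robot.hand_in(): hands the job in; it is judged then, once.
The state is a dict: "time": time; "qpos": joint angles; "qvel": joint speeds; "joint_efforts": joint torques, N m; "tool_pos": TCP position; "tool_rot": TCP orientation; "contact_force": force on the tool from outside, world axes, zero at the start; "torque": the same for the moment, N m; "opening": finger opening in m; "grip_force": force on a finger pad.
Only numpy, scipy, OpenCV 4.12 (cv2) and the standard library are available. Lean on these libraries where they do the work, as an engineer would, in place of code of your own. Each camera call takes 0.05 s, during which the arm holds its last target. There are 200 camera calls.

TASK

The small slide cabinet's glass door has been washed and stands in the wooden drying rack. Take it out, hang it back on the cabinet's two hinge pins, gently and without forcing it, so that both sockets are fully down on their pins, then swing it shut against its rubber stops and let go. Leave the other things on the bench as they are.

Things in the scene. Friction and masses are not known exactly. Their poses are not given: they have to be found in the camera images.
- cabinet: Fixed cream cabinet for microscope slides, 220 wide, 150 deep, 200 mm tall, wooden trays in its open front. Origin: on the bench, on the drawn hinge line. +y points into it: its front face is the plane y = +18 mm, spanning x = -205 to +15 mm. The shut door lies along -x before the face, middle plane near y = 0; it opens by swinging its free edge out to -y.
- hinge_line (a point): Point on the cabinet's drawn hinge line (its z axis), at the lower pin's shoulder, 45 mm above the bench. The pin leaves are screwed on through slots: both pins together, upright and in line, are clamped up to 6 mm off this line in the cabinet's x and up to 6 mm in its y. No pose tells how far: look or feel for it. They stay put, but bend above 35 N of push between door and cabinet.
- upper_pin (a point): Where the upper of the two upright brass hinge pins was drawn: on the hinge line at its tip, 170 mm above the bench; the lower tip is at 65 mm. True place up to 6 mm off in x and in y. Each pin is 9.6 mm thick, stands 20 mm above its 18 mm wide steel shoulder (at 45 and 150 mm; the sockets rest on these) and has its top 4 mm tapered to 7.2 mm across.
- stop (a point): Tip of the upper of two rubber stops, 8 mm across, on the cabinet's face: x = -180, y = +9 mm in the cabinet's frame, 170 mm above the bench; the other is at 60 mm. The back of the shut door touches both.
- door: Loose charcoal-framed door with a clear pane, 0.24 to 0.38 kg, in the rack at first. Origin: on the axis of its two sockets, level with its bottom edge. +x runs to the free edge, +y is the front. Frame: x = 12 to 192 mm, 16 mm thick (y = -8 to 8), 160 mm tall, top rail 28 mm. Steel knob on the front at x = 181 mm, 75 mm up, 18 mm proud. Hung home its bottom is 30, its top 190 mm above the bench.
- upper_socket (a point): Lower mouth of the door's upper hinge socket, 120 mm above its bottom edge; the lower socket's mouth is at 15 mm. Both are open steel tubes on the line x = y = 0 of the door's frame, 18 mm outside, 10.6 mm bore, 22 mm long. Once on the pins the door turns easily and stays at the angle where it is left.
- door_edge (a point): Middle of the door's free edge: x = 192 mm, y = 0, 80 mm above the bottom edge in the door's frame.
- door_top (a point): On the door's top edge at x = 100 mm, y = 0 of its frame, above its centre of mass within 8 mm: the place to pinch it from above, across its 16 mm thickness.
- rack: Fixed beech drying rack, 120 by 115 mm. Origin under its centre. The door stands along the rack's x in its middle slot, turned like the rack, with the door's origin at rack x = -100 mm. It rests on two cross rails 14 mm above the bench, between dowels 8 mm thick that reach 60 mm above the bench and leave 1.5 mm either side of the door.
- jar: Loose amber specimen jar with a white cap, 56 mm across, 85 mm tall; origin under its centre. To be left alone.
- dish: Loose lidded glass culture dish, 90 mm across, 15 mm tall; origin under its centre. To be left alone.
- slidebox: Loose blue plastic slide box, 36 by 90 by 32 mm (long along its y); origin under its centre. To be left alone.
Mind the look-alikes: they are no part of the job. Leave any blue look-alike of the door alone.

How it is judged:
By the outcome, as a careful person would: the job done as asked, in the order asked, and still so for the second after the job is handed in, with the robot touching nothing.
It also fails if it takes over 72 s, if anything falls off the work surface, if the arm or the gripper's body presses on something with over 40 N, if the wrist force passes 120 N, or if a joint passes its speed limit or range.

## Working session

There is one attempt and no reset: what is moved stays moved. The work goes in short steps, Python scripts to look and compute and a shell command to move; the robot and the scene stay as the last step left them, time stands still between calls to the robot, and variables do not carry over. Pictures are saved under pics/ and viewed, at most 10 in all, crops included, and the job is handed in when it is done.

```bash
ls; mkdir -p pics; cat > h.py <<'E'
import numpy as np, cv2
from cell import robot
def cam(n,save=None):
    c=robot.read_camera(n)
    np.savez(f'{n}.npz',**{k:c[k] for k in c})
    if save: cv2.imwrite(f'pics/{save}.png',c['image'][:,:,::-1])
    return c
def load(n): return {k:v for k,v in np.load(f'{n}.npz').items()}
def ray(c,uv):
    K=np.array([[c['fx'],0,c['cx']],[0,c['fy'],c['cy']],[0,0,1.]],float)
    p=cv2.undistortPoints(np.array(uv,float).reshape(-1,1,2),K,np.array([float(c['k1']),0,0,0])).reshape(-1,2)
    # k1 r^2 model is opencv's with r undistorted
    d=np.c_[p,np.ones(len(p))]@c['pose'][:3,:3].T
    return c['pose'][:3,3],d
def onz(c,uv,z):
    o,d=ray(c,uv); return o+d*((z-o[2])/d[:,2])[:,None]
def proj(c,P):
    P=np.atleast_2d(P).astype(float); T=np.linalg.inv(c['pose']); q=P@T[:3,:3].T+T[:3,3]
    s=q[:,:2]/q[:,2:]; r2=(s**2).sum(1,keepdims=True); s=s*(1+c['k1']*r2)
    return s*[c['fx'],c['fy']]+[c['cx'],c['cy']]
E
python3 - <<'E'
from h import *
a=cam('top'); b=cam('side')
im=np.vstack([a['image'],b['image']])
cv2.imwrite('pics/top.png',cv2.resize(a['image'][:,:,::-1],(800,600),interpolation=cv2.INTER_CUBIC));cv2.imwrite('pics/side.png',cv2.resize(b['image'][:,:,::-1],(800,600),interpolation=cv2.INTER_CUBIC))
for c in (a,b): print(c['fx'],c['cx'],c['cy'],c['k1'],np.round(c['pose'],3))
print(robot.observe())
E
```

```text
pics
432.7948815631019 253.60620111654652 197.6977165310617 -0.16799353319222302 [[-0.103 -0.971  0.217  0.359]
 [-0.995  0.1   -0.028 -0.122]
 [ 0.006 -0.219 -0.976  1.243]
 [ 0.     0.     0.     1.   ]]
439.30775783847383 254.06043073300916 188.7929523138654 0.002631422153733242 [[ 0.99  -0.066  0.124  0.451]
 [-0.14  -0.523  0.841 -1.143]
 [ 0.009 -0.85  -0.527  0.771]
 [ 0.     0.     0.     1.   ]]
{'time': 0.1, 'qpos': array([-1.25300414e+00,  3.42645419e-01,  1.52489356e+00, -1.19101361e-05,
        1.27537872e+00, -1.45985650e-01]), 'qvel': array([ 0.0011364 , -0.00223391, -0.00296471,  0.0010841 ,  0.00096233,
       -0.00180193]), 'joint_efforts': array([ 1.83265423e-03, -4.32003772e+01, -2.44693905e+01,  7.19611114e-02,
        5.26055612e-02, -3.62208482e-05]), 'tool_pos': array([ 0.23483856, -0.46942492,  0.404128  ]), 'tool_rot': array([-3.14028004e+00, -1.81483805e-04,  4.63781190e-01]), 'contact_force': array([-0.02721066, -0.39882843,  0.68412971]), 'torque': array([-0.00390049,  0.02323358,  0.04581015]), 'grip_force': 0.0, 'opening': 0.09204238763495713}
```

View pics/top.png

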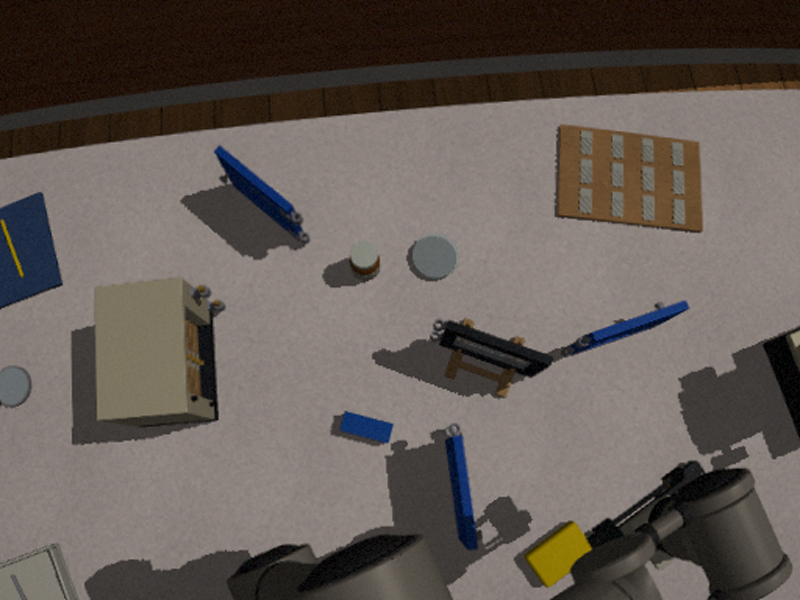

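View pics/side.png

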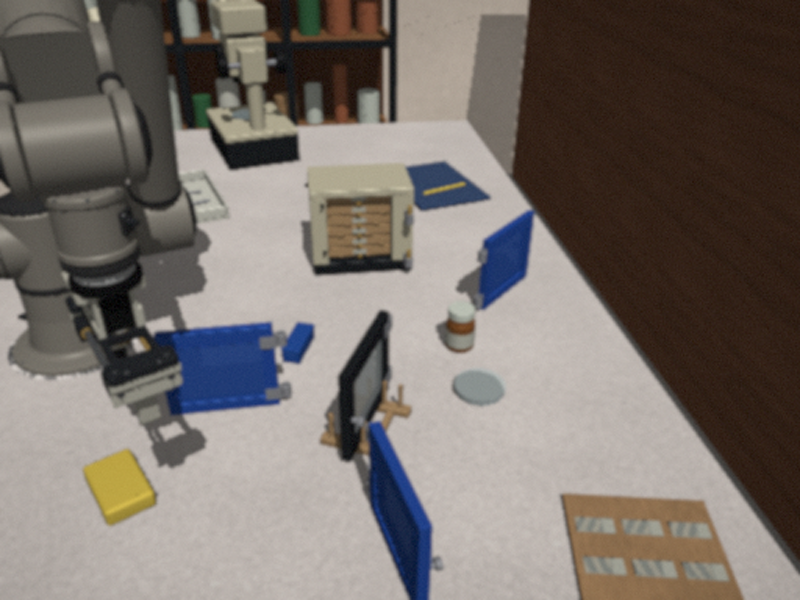

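The top view shows the dark door in the rack, with its sockets at the left end near (437,330) and its free edge near (548,368). The cabinet roof spans (95–185, 280–420), and the pins are at about (202,290) and (217,305). The side view shows the door front and knob facing right, towards +x. The blue doors are decoys.

```bash
python3 - <<'E'
from h import *
a=load('top')['image'][:,:,::-1]
d=a[195:260,270:360]; k=a[170:275,55:145]
D=cv2.resize(d,None,fx=5,fy=5,interpolation=cv2.INTER_CUBIC); K=cv2.resize(k,None,fx=5,fy=5,interpolation=cv2.INTER_CUBIC)
D=cv2.convertScaleAbs(D,alpha=1.8)
out=np.zeros((525,900,3),np.uint8); out[:D.shape[0],:450]=D; out[:K.shape[0],450:]=K
cv2.imwrite('pics/crop1.png',out[:,:800+100] if 0 else cv2.resize(out,(800,467)))
c=load('top')
g=c['image'].max(2)
# roof mask : bright cream
hsv=cv2.cvtColor(c['image'],cv2.COLOR_RGB2HSV)
m=((hsv[...,0]>15)&(hsv[...,0]<40)&(hsv[...,1]>45)&(hsv[...,2]>110)).astype(np.uint8); m[:170]=0;m[275:]=0;m[:,:50]=0;m[:,150:]=0
cs,_=cv2.findContours(m,0,2); cc=max(cs,key=cv2.contourArea); print(cv2.contourArea(cc),cv2.approxPolyDP(cc,4,True).reshape(-1,2).tolist(),cv2.boxPoints(cv2.minAreaRect(cc)))
m=(g<40).astype(np.uint8); m[:195]=0;m[255:]=0;m[:,:270]=0;m[:,358:]=0
cs,_=cv2.findContours(m,0,2)
for cc in cs:
  if cv2.contourArea(cc)>60: print(cv2.contourArea(cc),cv2.approxPolyDP(cc,2,True).reshape(-1,2).tolist())
E
```

```text
4694.0 [[116, 178], [61, 184], [62, 267], [119, 263]] [[ 58.65141  179.9365  ]
 [116.066475 177.72821 ]
 [119.43132  265.2142  ]
 [ 62.01626  267.4225  ]]
1059.5 [[280, 217], [283, 221], [291, 224], [294, 222], [297, 226], [338, 240], [353, 230], [289, 206], [284, 207], [285, 211]]
```

View pics/crop1.png

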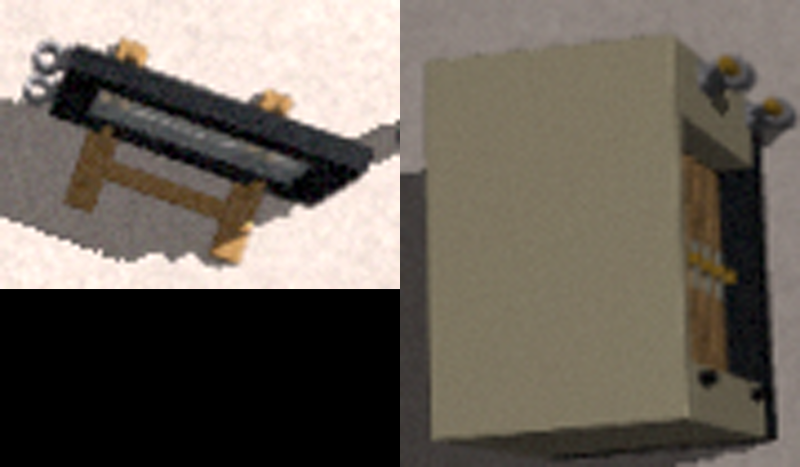

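The crop puts the door's top band at native corners (288,205), (353.7,229), (350,234) and (285,211). The roof corners are (116,178), (120,264), (62,268) and (61,184). The brass tips are at about (129,185) for the upper pin and (139,194) for the lower.

```bash
python3 - <<'E'
from h import *
c=load('top')
r=onz(c,[(116.2,178.3),(120.3,263.8),(62.2,268.3),(60.8,183.7)],.2); print('roof',r.round(4).tolist())
ux=(r[0]-r[1])[:2]; uy=(r[3]-r[0]+r[2]-r[1])[:2]
print('len',np.linalg.norm(ux),np.linalg.norm(uy)/2,'yaw',np.arctan2(ux[1],ux[0]),np.arctan2(-uy[0],uy[1]))
yaw=np.arctan2(ux[1],ux[0]);ctr=r.mean(0)[:2]
R=np.array([[np.cos(yaw),-np.sin(yaw)],[np.sin(yaw),np.cos(yaw)]])
print('cab origin',ctr-R@[-.095,.093])
print('pins',onz(c,[(129.3,184.6)],.17),onz(c,[(138.9,193.6)],.065))
d=onz(c,[(288,205.1),(353.7,229.2),(350.3,233.7),(284.9,210.8)],.174)
print('door',d.round(4).tolist(),'thick',np.linalg.norm(d[0]-d[3]),'len',np.linalg.norm(d[1]-d[0]))
e=(d[1]+d[2]-d[0]-d[3])[:2]; print('yaw',np.arctan2(e[1],e[0]),'ctr',d.mean(0))
print('sock',onz(c,[(280.6,206.9)],.156))
s=load('side')
for n,P in [('doorctr',d.mean(0)),('pinU',onz(c,[(129.3,184.6)],.17)[0])]: print(n,proj(s,P)*800/512)
E
```

```text
roof [[0.6771, 0.1895, 0.2], [0.4605, 0.1876, 0.2], [0.4617, 0.3375, 0.2], [0.6788, 0.338, 0.2]]
len 0.2165569619702712 0.14921849812905258 yaw 0.008344679179250187 -0.009550935926786729
cab origin [0.66529312 0.17095451]
pins [[0.66551676 0.16401121 0.17      ]] [[0.66626497 0.16527707 0.065     ]]
door [[0.5692, -0.2372, 0.174], [0.4904, -0.3952, 0.174], [0.4801, -0.3849, 0.174], [0.5554, -0.2277, 0.174]] thick 0.01673835749212952 len 0.1765406119996356
yaw -2.025439525585203 ctr [ 0.52378131 -0.31125773  0.174     ]
sock [[ 0.56998091 -0.21967533  0.156     ]]
doorctr [[363.28117831 340.07374729]]
pinU [[408.12477106 205.77125274]]
```

```bash
python3 -m pendant '[[0.041,-0.0015,0,0,0,0],[0.041,-0.0015,0,0,0,0],[0.041,-0.0015,0,0,0,0],[0.041,-0.0015,0,0,0,0],[0.041,-0.0015,0,0,0,0],[0.041,-0.0015,0,0,0,0],[0.041,-0.0015,0,0,0,0],[0.041,-0.0015,0,0,0,0]]'
python3 -m pendant '[[0,0,0,0,0,-0.109],[0,0,0,0,0,-0.109],[0,0,0,0,0,-0.109],[0,0,0,0,0,-0.109],[0,0,0,0,0,-0.109],[0,0,0,0,0,-0.109],[0,0,0,0,0,0]]'
cat >> h.py <<'E'
def delta(target):
    """world target TCP -> displacement in tool axes, plus yaw"""
    from scipy.spatial.transform import Rotation as Ro
    s=robot.observe(); R=Ro.from_euler('xyz',s['tool_rot']).as_matrix()
    print('pos',s['tool_pos'].round(4),'rpy',s['tool_rot'].round(4),'d_tool',(R.T@(np.array(target)-s['tool_pos'])).round(4),'F',s['contact_force'].round(2),'op',round(s['opening'],4))
E
python3 - <<'E'
from h import *
delta([.5238,-.3113,.321])
c=cam('wrist'); im=c['image'][:,:,::-1]; cv2.imwrite('pics/w1.png',im)
print(c['fx'],c['k1'],c['pose'].round(3).tolist())
t=load('top'); print('jar',onz(t,[(232,158)],.085),'dish',onz(t,[(277,165)],.01))
E
```

```text
time: 0.77
tool_pos: [0.5244, -0.3107, 0.4043]
tool_rot: [-3.141, 0.0, 0.464]
contact_force: [0.1, -0.9, 0.3]
opening: 0.0918
grip_force: 0.0
time: 1.35
tool_pos: [0.5228, -0.312, 0.4042]
tool_rot: [-3.141, -0.0, 1.122]
contact_force: [0.8, 0.1, 0.5]
opening: 0.0918
grip_force: 0.0
pos [ 0.5228 -0.312   0.4042] rpy [-3.1405e+00 -2.0000e-04  1.1217e+00] d_tool [0.001  0.0006 0.0832] F [0.8  0.06 0.47] op 0.0918
313.38838427405346 -0.012840474106892978 [[0.901, -0.413, -0.135, 0.561], [-0.435, -0.856, -0.279, -0.235], [-0.0, 0.31, -0.951, 0.386], [0.0, 0.0, 0.0, 1.0]]
jar [[ 0.73657955 -0.10687448  0.085     ]] dish [[ 0.72565406 -0.23708893  0.01      ]]
```

View pics/w1.png

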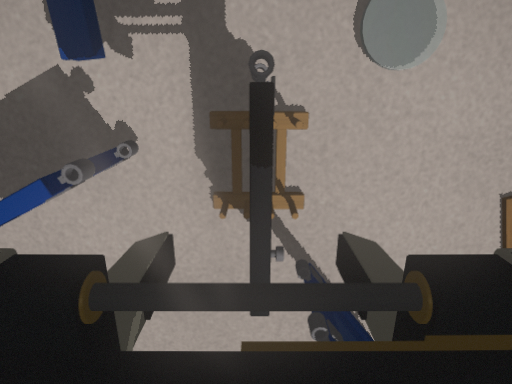

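The wrist view shows the door's top edge centred between the open fingers, with the socket ring at (261,64) and the knob at (279,254) on the right side.

```bash
python3 - <<'E'
from h import *
c=load('wrist')
s=onz(c,[(261.5,64.5)],.156)[0]; e=onz(c,[(250,84),(273,84),(250,316),(270,316)],.174)
print(s,e.round(4).tolist()); 
a=(e[0]+e[1])/2;b=(e[2]+e[3])/2; d=(b-a)/np.linalg.norm(b-a); print(np.linalg.norm(b-a),'yaw',np.arctan2(-d[1],-d[0])); g=s+d*.1; print('grasp',g); delta([g[0],g[1],.321])
E
```

```text
[ 0.57279312 -0.22123478  0.156     ] [[0.5603, -0.2296, 0.174], [0.5735, -0.236, 0.174], [0.4817, -0.3903, 0.174], [0.4964, -0.3974, 0.174]]
0.17891823174188146 yaw 1.1207540216614722
grasp [ 0.52929276 -0.31127765  0.156     ]
pos [ 0.5228 -0.312   0.4042] rpy [-3.1406e+00 -1.0000e-04  1.1158e+00] d_tool [0.0035 0.0055 0.0832] F [ 0.04 -0.01 -0.21] op 0.0917
```

```bash
python3 - <<'E'
from h import *
from scipy.spatial.transform import Rotation as Ro
c=load('wrist'); s=robot.observe(); R=Ro.from_euler('xyz',s['tool_rot']).as_matrix()
T=lambda p: R.T@(p-s['tool_pos'])
print(c['cx'],c['cy'])
print('cam in tool',T(c['pose'][:3,3]),(R.T@c['pose'][:3,:3]).round(4).tolist())
for uv in [(174,234),(337,234),(119,350),(401,349)]:
    print('tip',uv,T(onz(c,[uv],s['tool_pos'][2]-.178)[0]).round(4))
for uv in [(250,84),(273,84),(250,316),(270,316),(250,250),(271,250)]:
    print('door',uv,T(onz(c,[uv],.174)[0]).round(4))
E
```

```text
255.0817134888461 193.1574470808791
cam in tool [0.08618762 0.0007171  0.01848045] [[0.0054, -0.9507, -0.3102], [1.0, 0.0049, 0.0026], [-0.0009, -0.3102, 0.9507]]
tip (174, 234) [ 0.0098 -0.0441  0.178 ]
tip (337, 234) [0.0103 0.0471 0.178 ]
tip (119, 350) [-0.0726 -0.086   0.1781]
tip (401, 349) [-0.0709  0.0956  0.1779]
door (250, 84) [ 0.0905 -0.0024  0.2302]
door (273, 84) [0.0906 0.0123 0.2302]
door (250, 316) [-0.0884 -0.0023  0.2302]
door (270, 316) [-0.0884  0.014   0.2302]
door (250, 250) [-0.0281 -0.0023  0.2302]
door (271, 250) [-0.028   0.0136  0.2302]
```

```bash
python3 -m pendant '[[0.003,0.004,0.02,0,0,0],[0,0,0.025,0,0,0],[0,0,0.025,0,0,0],[0,0,0.013,0,0,0],[0,0,0,0,0,0]]'
python3 -m pendant '[[0,0,0,0,0,0],[0,0,0,0,0,0],[0,0,0,0,0,0],[0,0,0,0,0,0],[0,0,0,0,0,0],[0,0,0,0,0,0]]' 0.0 25
python3 -m pendant '[[0,0,0,0,0,0],[0,0,0,0,0,0],[0,0,0,0,0,0],[0,0,0,0,0,0]]'
```

```text
time: 1.82
tool_pos: [0.527, -0.3106, 0.318]
tool_rot: [-3.135, -0.001, 1.114]
contact_force: [-0.2, 0.5, 0.2]
opening: 0.0916
grip_force: 0.0
time: 2.32
tool_pos: [0.5278, -0.3112, 0.3224]
tool_rot: [3.141, 0.0, 1.118]
contact_force: [-0.2, -0.3, -0.3]
opening: 0.0566
grip_force: 0.0
time: 2.65
tool_pos: [0.5278, -0.3111, 0.3217]
tool_rot: [-3.142, 0.0, 1.118]
contact_force: [0.3, 0.9, 1.2]
opening: 0.0298
grip_force: 0.0
```

```bash
python3 -m pendant '[[0,0,0,0,0,0],[0,0,0,0,0,0],[0,0,0,0,0,0],[0,0,0,0,0,0],[0,0,0,0,0,0]]'
python3 -m pendant '[[0,0,0,0,0,0],[0,0,0,0,0,0]]' - 40
python3 -m pendant '[[0,0,-0.005,0,0,0],[0,0,-0.01,0,0,0],[0,0,0,0,0,0]]'
```

```text
time: 3.07
tool_pos: [0.5277, -0.3111, 0.3217]
tool_rot: [-3.141, 0.0, 1.118]
contact_force: [-0.9, 0.2, 0.4]
opening: 0.0159
grip_force: 25.0
time: 3.23
tool_pos: [0.5277, -0.3111, 0.3217]
tool_rot: [-3.141, 0.0, 1.118]
contact_force: [-0.7, 0.4, -0.3]
opening: 0.0158
grip_force: 40.0
time: 3.48
tool_pos: [0.5281, -0.3114, 0.3387]
tool_rot: [3.139, 0.001, 1.118]
contact_force: [-0.9, 0.0, -2.8]
opening: 0.0157
grip_force: 40.0
```

```bash
python3 -m pendant '[[0,0,-0.02,0,0,0],[0,0,-0.03,0,0,0],[0,0,-0.03,0,0,0],[0,0,-0.01,0,0,0],[0,0,0,0,0,-0.115],[0,0,0,0,0,-0.115],[0,0,0,0,0,-0.115],[0,0,0,0,0,-0.115]]'
python3 -m pendant '[[0.02,0.01,0,0,0,0],[0.035,0.015,0,0,0,0],[0.035,0.015,0,0,0,0],[0.035,0.015,0,0,0,0],[0.035,0.015,0,0,0,0],[0.035,0.015,0,0,0,0],[0.035,0.015,0,0,0,0],[0.035,0.015,0,0,0,0]]'
python3 -m pendant '[[0.035,0.015,0,0,0,0],[0.026,0.008,0,0,0,0],[0.01,0,0.02,0,0,0],[0,0,0.02,0,0,0],[0,0,0,0,0,0],[0,0,0,0,0,0],[0,0,0,0,0,0]]'
python3 - <<'E'
from h import *
delta([.666,.025,.375])
c=cam('wrist','w2')
E
```

```text
time: 4.15
tool_pos: [0.5277, -0.3111, 0.4259]
tool_rot: [-3.141, -0.0, 1.584]
contact_force: [0.2, 0.2, -3.8]
opening: 0.0155
grip_force: 40.0
time: 4.82
tool_pos: [0.6413, -0.0435, 0.4258]
tool_rot: [-3.141, -0.0, 1.578]
contact_force: [-0.1, -0.7, -3.4]
opening: 0.0158
grip_force: 40.0
time: 5.4
tool_pos: [0.6636, 0.0253, 0.3874]
tool_rot: [3.141, 0.0, 1.577]
contact_force: [0.3, 0.3, -3.2]
opening: 0.0158
grip_force: 40.0
pos [0.6636 0.0253 0.3874] rpy [3.1406e+00 3.0000e-04 1.5771e+00] d_tool [-0.0003  0.0024  0.0124] F [ 0.35  0.27 -3.25] op 0.0158
```

View pics/w2.png

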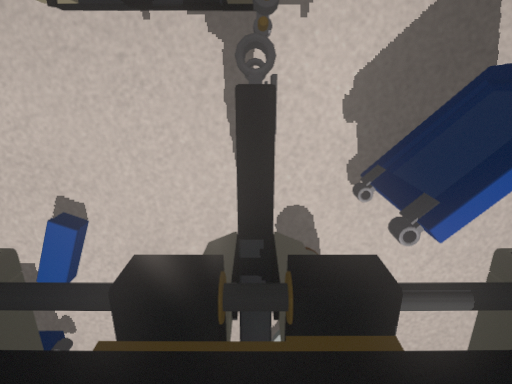

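The wrist view shows the held door with its socket ring at about (255,55). The lower pin's brass tip is at about (263,20) and the upper pin is cut off at the top edge near (265,3).

```bash
python3 - <<'E'
from h import *
from scipy.spatial.transform import Rotation as Ro
c=load('wrist'); s=robot.observe(); R=Ro.from_euler('xyz',s['tool_rot']).as_matrix()
T=lambda p: (R.T@(p-s['tool_pos'])).round(4)
zb=s['tool_pos'][2]-.3077
print('socket top',T(onz(c,[(255.5,54)],zb+.142)[0]),onz(c,[(255.5,54)],zb+.142))
for n,uv,z in [('low tip',(263,20),.065),('up tip',(265,3),.17)]: print(n,onz(c,[uv],z)[0].round(4),T(onz(c,[uv],z)[0]))
for uv in [(237,86),(273,86),(236,230),(276,230)]: print(T(onz(c,[uv],zb+.160)[0]))
hsv=cv2.cvtColor(c['image'],cv2.COLOR_RGB2HSV)
v=c['image'][0:80,230:300]
cv2.imwrite('pics/w2c.png',cv2.resize(v[:,:,::-1],None,fx=8,fy=7.5,interpolation=cv2.INTER_CUBIC))
E
```

```text
socket top [0.1008 0.0018 0.1657] [[0.66521407 0.12585211 0.22234385]]
low tip [0.672  0.1693 0.065 ] [0.1443 0.0085 0.323 ]
up tip [0.6705 0.1576 0.17  ] [0.1326 0.0072 0.218 ]
[ 0.0875 -0.0054  0.1477]
[0.0875 0.0086 0.1477]
[ 0.0262 -0.007   0.1477]
[0.0262 0.011  0.1477]
```

View pics/w2c.png

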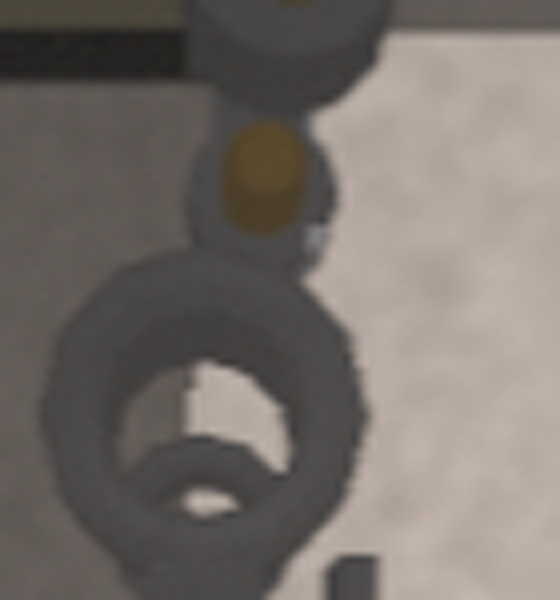

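The zoom puts the top socket rim's centre at native (255.4,53.1) and the lower pin tip at (263.8,20.7). So the pins lie about 40 mm ahead and about 6.5 mm to tool +y.

```bash
python3 -m pendant '[[0.018,0.003,0,0,0,0],[0.018,0.003,0,0,0,0],[0.004,0,0,0,0,0],[0,0,0.008,0,0,0],[0,0,0,0,0,0],[0,0,0,0,0,0],[0,0,0,0,0,0]]'
python3 - <<'E'
from h import *
delta([.666,.065,.37])
c=cam('wrist')
v=c['image'][0:80,220:300]
v=cv2.convertScaleAbs(v,alpha=1.6)
cv2.imwrite('pics/w3c.png',cv2.resize(v[:,:,::-1],None,fx=7.5,fy=7.5,interpolation=cv2.INTER_CUBIC))
E
```

```text
time: 6.03
tool_pos: [0.6691, 0.0649, 0.3787]
tool_rot: [-3.141, 0.0, 1.577]
contact_force: [-0.2, 0.4, -2.7]
opening: 0.0154
grip_force: 40.0
pos [0.6691 0.0649 0.3787] rpy [-3.1415e+00  4.0000e-04  1.5767e+00] d_tool [ 0.0002 -0.0031  0.0087] F [-0.19  0.42 -2.72] op 0.0154
```

View pics/w3c.png

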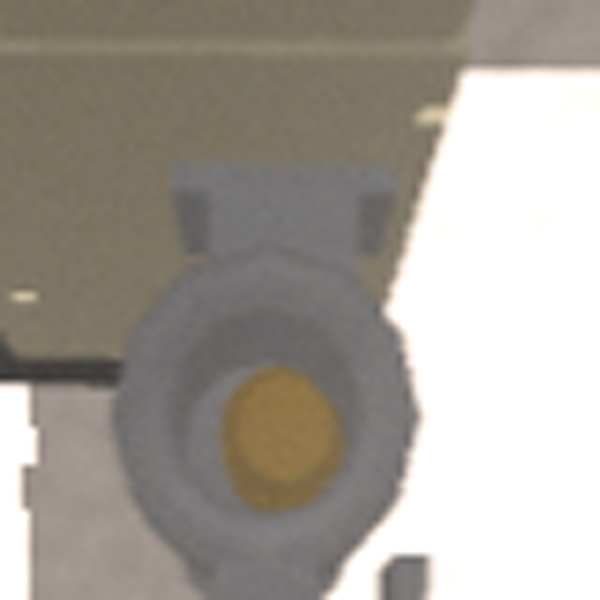

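Seen through the bore, the brass pin is centred at crop (282,427) → native (257.6,56.9). The socket's top rim is centred at crop (266.5,397) → native (255.5,53.0).

```bash
python3 - <<'E'
from h import *
from scipy.spatial.transform import Rotation as Ro
c=load('wrist'); s=robot.observe(); R=Ro.from_euler('xyz',s['tool_rot']).as_matrix()
T=lambda p: (R.T@(p-s['tool_pos']))
zb=s['tool_pos'][2]-.3077
a=T(onz(c,[(255.5,53.0)],zb+.142)[0]); b=T(onz(c,[(257.6,56.9)],.166)[0]); print(a,b,b-a)
im=c['image'].astype(int); m=(im[...,0]-im[...,2]>45)[40:72,235:275]
ys,xs=np.nonzero(m); print(xs.min()+235,xs.max()+235,ys.min()+40,ys.max()+40)
E
```

```text
[0.10096204 0.00197468 0.16566827] [0.10389601 0.00329256 0.21283131] [0.00293397 0.00131788 0.04716304]
253 259 51 60
```

```bash
python3 -m pendant '[[0.003,0.001,0,0,0,0],[0,0,0.007,0,0,0],[0,0,0.007,0,0,0],[0,0,0,0,0,0],[0,0,0,0,0,0],[0,0,0,0,0,0]]'
python3 - <<'E'
from h import *
delta([.666,.065,.37])
c=cam('wrist')
v=c['image'][0:80,220:300]
v=cv2.convertScaleAbs(v,alpha=1.6)
cv2.imwrite('pics/w4c.png',cv2.resize(v[:,:,::-1],None,fx=7.5,fy=7.5,interpolation=cv2.INTER_CUBIC))
E
```

```text
time: 6.58
tool_pos: [0.6702, 0.0689, 0.3645]
tool_rot: [-3.141, 0.0, 1.578]
contact_force: [0.4, 0.1, -3.8]
opening: 0.0157
grip_force: 40.0
pos [0.6702 0.0689 0.3645] rpy [-3.1413e+00  1.0000e-04  1.5778e+00] d_tool [-0.0038 -0.0042 -0.0055] F [ 0.4   0.11 -3.84] op 0.0157
```

View pics/w4c.png

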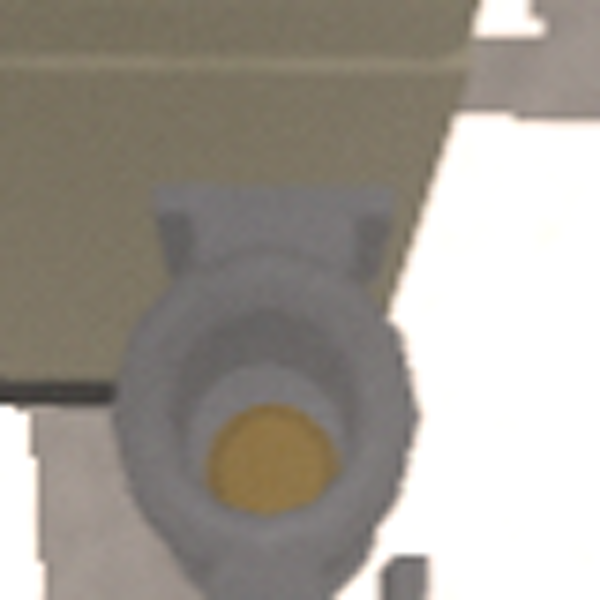

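```bash
python3 - <<'E'
from h import *
from scipy.spatial.transform import Rotation as Ro
c=load('wrist'); s=robot.observe(); R=Ro.from_euler('xyz',s['tool_rot']).as_matrix()
T=lambda p: (R.T@(p-s['tool_pos']))
zb=s['tool_pos'][2]-.3077
n=lambda u,v:(220+u/7.5,v/7.5)
a=T(onz(c,[n(266.5,398)],zb+.142)[0]); m=T(onz(c,[n(267,438)],zb+.12)[0]); b=T(onz(c,[n(272,468)],.166)[0]); print(a,m,b,b-a,b-m)
q=[R@np.array([a[0],a[1],z])+s['tool_pos'] for z in (a[2],a[2]+.022,b[2])]
print((proj(c,q)-[220,0])*7.5)
print('px per mm',7.5*c['fx']/.19/1000)
im=c['image'].astype(int); mm=(im[...,0]-im[...,2]>25)[45:72,242:268]
ys,xs=np.nonzero(mm); print((xs.min()+22)*7.5,(xs.max()+23)*7.5,(ys.min()+45)*7.5,(ys.max()+46)*7.5)
E
```

```text
[0.10102067 0.0019492  0.16569152] [0.10089549 0.00203307 0.18769155] [0.09993214 0.00241614 0.19878396] [-0.00108853  0.00046694  0.03309244] [-0.00096334  0.00038307  0.01109241]
[[266.5        398.        ]
 [265.73747036 435.96670965]
 [265.42563173 451.4950513 ]]
px per mm 12.370594116081058
210.0 337.5 405.0 510.0
```

The pin is centred at crop (272,468) and the bore's lower mouth at (267,438), which calls for about −1 mm along tool x and +0.4 mm along tool y. I'll correct that and lower gently.

```bash
python3 -m pendant '[[-0.001,0.0004,0,0,0,0],[0,0,0.003,0,0,0],[0,0,0.003,0,0,0],[0,0,0.002,0,0,0],[0,0,0,0,0,0]]'
python3 -m pendant '[[0,0,0.0015,0,0,0],[0,0,0,0,0,0]]'
python3 -m pendant '[[0,0,0.0015,0,0,0],[0,0,0,0,0,0]]'
```

```text
time: 7.05
tool_pos: [0.6704, 0.0679, 0.3558]
tool_rot: [-3.14, 0.0, 1.578]
contact_force: [-0.0, -0.6, -4.9]
opening: 0.016
grip_force: 40.0
time: 7.22
tool_pos: [0.6705, 0.0679, 0.3549]
tool_rot: [-3.141, 0.0, 1.578]
contact_force: [0.4, 0.6, -3.3]
opening: 0.016
grip_force: 40.0
time: 7.38
tool_pos: [0.6705, 0.0679, 0.3535]
tool_rot: [-3.141, 0.0, 1.578]
contact_force: [-0.5, 0.9, -3.4]
opening: 0.0159
grip_force: 40.0
```

```bash
for i in 1 2 3; do :; done; python3 -m pendant '[[0,0,0.002,0,0,0],[0,0,0,0,0,0]]' | grep -E 'pos|force'
python3 -m pendant '[[0,0,0.002,0,0,0],[0,0,0,0,0,0]]'| grep -E 'pos|force'
```

```text
tool_pos: [0.6705, 0.0679, 0.3513]
contact_force: [-0.7, -0.1, -3.7]
grip_force: 40.0
tool_pos: [0.6705, 0.0679, 0.3493]
contact_force: [0.1, 0.7, -3.6]
grip_force: 40.0
```

```bash
python3 -m pendant '[[0,0,0.002,0,0,0],[0,0,0.002,0,0,0],[0,0,0,0,0,0]]' | grep -E 'pos|force'
python3 -m pendant '[[0,0,0.002,0,0,0],[0,0,0.002,0,0,0],[0,0,0,0,0,0]]'| grep -E 'pos|force'
python3 -m pendant '[[0,0,0.001,0,0,0],[0,0,0,0,0,0],[0,0,0,0,0,0]]'| grep -E 'pos|force'
```

```text
tool_pos: [0.6704, 0.0679, 0.3451]
contact_force: [0.5, 0.3, -3.7]
grip_force: 40.0
tool_pos: [0.6704, 0.0679, 0.3411]
contact_force: [-0.8, 0.6, -3.7]
grip_force: 40.0
tool_pos: [0.6705, 0.0679, 0.3407]
contact_force: [0.2, -0.2, -3.9]
grip_force: 40.0
```

```bash
python3 -m pendant '[[0,0,0.001,0,0,0],[0,0,0,0,0,0]]' | grep -E 'pos|force'
python3 -m pendant '[[0,0,0.001,0,0,0],[0,0,0,0,0,0]]'| grep -E 'pos|force'
python3 -m pendant '[[0,0,0.001,0,0,0],[0,0,0,0,0,0]]'| grep -E 'pos|force'
```

```text
tool_pos: [0.6705, 0.0679, 0.3396]
contact_force: [0.7, 0.4, -3.1]
grip_force: 40.0
tool_pos: [0.6705, 0.0679, 0.3385]
contact_force: [-0.5, 0.4, -3.7]
grip_force: 40.0
tool_pos: [0.6705, 0.0679, 0.3376]
contact_force: [-0.3, 0.2, -3.3]
grip_force: 40.0
```

```bash
python3 -m pendant '[[0,0,0.0007,0,0,0],[0,0,0,0,0,0]]' | grep -E 'pos|force'
python3 -m pendant '[[0,0,0.0007,0,0,0],[0,0,0,0,0,0]]'| grep -E 'pos|force'
```

```text
tool_pos: [0.6706, 0.0678, 0.3374]
contact_force: [-1.0, 0.3, -1.1]
grip_force: 40.0
tool_pos: [0.6706, 0.0678, 0.3371]
contact_force: [-0.5, -1.9, 1.5]
grip_force: 40.0
```

The door is seated: the load transferred at TCP z 0.3374 against an expected 0.3377. I'll release it, back off, and push it shut from the front.

```bash
python3 -m pendant '[[0,0,-0.0003,0,0,0],[0,0,0,0,0,0],[0,0,0,0,0,0],[0,0,0,0,0,0],[0,0,0,0,0,0],[0,0,0,0,0,0]]' 0.045 | grep -vE 'rot'
python3 -m pendant '[[0,0,-0.01,0,0,0],[0,0,-0.02,0,0,0],[0,0,-0.02,0,0,0],[0,0,-0.004,0,0,0],[0,0,0,0,0,0]]' | grep -E 'pos|force'
python3 -m pendant '[[-0.025,0.025,0,0,0,0],[-0.024,0.025,0,0,0,0],[0,0,0,0,0,0],[0,0,0,0,0,0],[0,0,0,0,0,0],[0,0,0,0,0,0],[0,0,0,0,0,0]]' 0.0 
python3 - <<'E'
from h import *
c=cam('wrist'); t=cam('top'); s=cam('side')
o=np.zeros((600,800,3),np.uint8)
o[:300,:400]=cv2.resize(c['image'],(400,300)); o[:300,400:]=cv2.resize(s['image'][60:210,170:370],(400,300)); o[300:,:]=cv2.resize(t['image'][130:250,50:370],(800,300))
cv2.imwrite('pics/m5.png',cv2.convertScaleAbs(o[:,:,::-1],alpha=1.5))
E
```

```text
time: 9.8
tool_pos: [0.6705, 0.0679, 0.3365]
contact_force: [-0.2, -0.1, -0.1]
opening: 0.0448
grip_force: 0.0
tool_pos: [0.6707, 0.0679, 0.393]
contact_force: [-0.3, 0.3, -0.2]
grip_force: 0.0
time: 10.8
tool_pos: [0.7203, 0.0203, 0.3908]
tool_rot: [-3.141, -0.0, 1.579]
contact_force: [-0.0, -0.4, 0.2]
opening: 0.0034
grip_force: 0.0
```

View pics/m5.png

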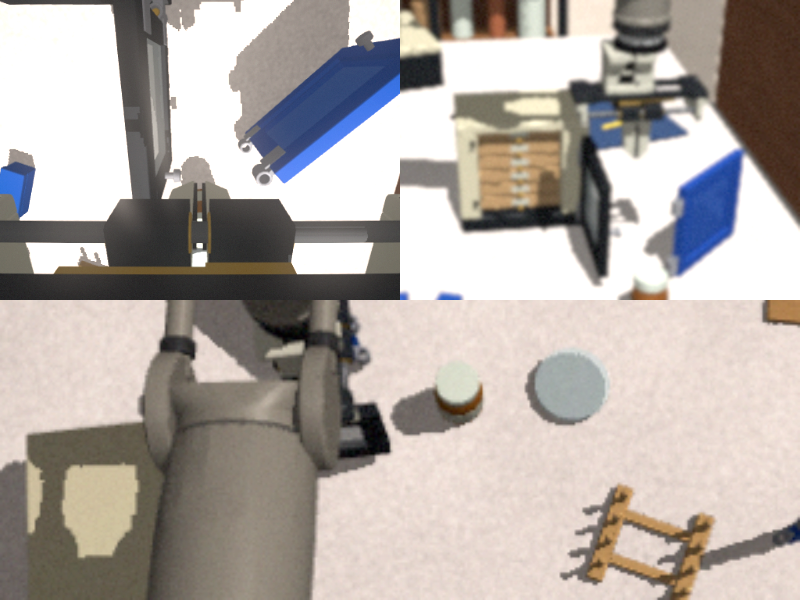

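The montage shows the door hung and standing about 90° open, the gripper clear on its front side, the rack empty, and the jar and dish unmoved.

```bash
python3 -m pendant '[[0,0,0.02,0,0,0],[0,0,0.0205,0,0,0],[0,-0.01,0,0,0,0],[0,-0.008,0,0,0,0],[0,0,0,0,0,0]]' | grep -E 'pos|force'
python3 -m pendant '[[-0.0012,-0.0075,0,0,0,0.05],[-0.0012,-0.0075,0,0,0,0.05],[-0.0012,-0.0075,0,0,0,0.05],[-0.0012,-0.0075,0,0,0,0.05],[-0.0012,-0.0075,0,0,0,0.05],[-0.0012,-0.0075,0,0,0,0.05],[-0.0012,-0.0075,0,0,0,0.05],[-0.0012,-0.0075,0,0,0,0.05]]'
```

```text
tool_pos: [0.7019, 0.0195, 0.3502]
contact_force: [0.6, 0.8, -0.2]
grip_force: 0.0
time: 12.03
tool_pos: [0.6424, 0.0198, 0.3509]
tool_rot: [3.14, -0.0, 1.175]
contact_force: [0.2, -1.0, -0.6]
opening: 0.0006
grip_force: 0.1
```

```bash
python3 -m pendant '[[-0.0015,-0.009,0,0,0,0.06],[-0.0015,-0.009,0,0,0,0.06],[-0.0015,-0.009,0,0,0,0.06],[-0.0015,-0.009,0,0,0,0.06],[-0.0015,-0.009,0,0,0,0.06],[-0.0015,-0.009,0,0,0,0.06],[-0.0015,-0.009,0,0,0,0.06],[-0.0015,-0.009,0,0,0,0.06]]' | grep -E 'pos|rot|force'
python3 -m pendant '[[-0.0015,-0.009,0,0,0,0.06],[-0.0015,-0.009,0,0,0,0.06],[-0.0015,-0.009,0,0,0,0.06],[-0.0015,-0.009,0,0,0,0.06],[-0.0015,-0.009,0,0,0,0.06],[-0.0015,-0.009,0,0,0,0.06],[-0.0015,-0.009,0,0,0,0.06],[0,0,0,0,0,0]]' | grep -E 'pos|rot|force'
```

```text
tool_pos: [0.5769, 0.0506, 0.3509]
tool_rot: [3.14, -0.001, 0.695]
contact_force: [-0.0, -0.3, 0.7]
grip_force: 0.1
tool_pos: [0.5367, 0.1008, 0.3508]
tool_rot: [-3.141, -0.001, 0.277]
contact_force: [0.1, 0.8, -0.8]
grip_force: 0.0
```

```bash
python3 -m pendant '[[-0.0008,-0.0045,0,0,0,0.03],[-0.0008,-0.0045,0,0,0,0.03],[-0.0008,-0.0045,0,0,0,0.03],[-0.0008,-0.0045,0,0,0,0.03],[-0.0008,-0.0045,0,0,0,0.03],[-0.0008,-0.0045,0,0,0,0.03],[0,0,0,0,0,0]]' | grep -E 'pos|rot|force'
python3 -m pendant '[[-0.0008,-0.0045,0,0,0,0.03],[0,0,0,0,0,0]]' | grep -E 'pos|rot|force'
```

```text
tool_pos: [0.5271, 0.1253, 0.3505]
tool_rot: [-3.142, -0.001, 0.099]
contact_force: [-1.1, 0.6, 0.8]
grip_force: 0.0
tool_pos: [0.5259, 0.1295, 0.3504]
tool_rot: [3.142, -0.001, 0.069]
contact_force: [-0.7, 0.8, 0.3]
grip_force: 0.0
```

```bash
python3 -m pendant '[[-0.0008,-0.0045,0,0,0,0.03],[-0.0008,-0.0045,0,0,0,0.03],[0,0,0,0,0,0]]' | grep -E 'pos|rot|force'
python3 -m pendant '[[0,-0.001,0,0,0,0],[0,0,0,0,0,0]]' | grep -E 'pos|force: \['
python3 -m pendant '[[0,-0.001,0,0,0,0],[0,0,0,0,0,0]]' | grep -E 'pos|force: \['
python3 - <<'E'
from h import *
t=cam('side')
cv2.imwrite('pics/s6.png',cv2.convertScaleAbs(cv2.resize(t['image'][80:230,150:350][:,:,::-1],(800,600),interpolation=cv2.INTER_CUBIC),alpha=1.6))
E
```

```text
tool_pos: [0.5237, 0.1384, 0.3503]
tool_rot: [-3.142, -0.001, 0.009]
contact_force: [0.5, 0.2, -0.4]
grip_force: 0.0
tool_pos: [0.5237, 0.1391, 0.3502]
contact_force: [0.7, 0.4, -0.1]
tool_pos: [0.5236, 0.1401, 0.3501]
contact_force: [0.6, -0.5, 0.4]
```

View pics/s6.png

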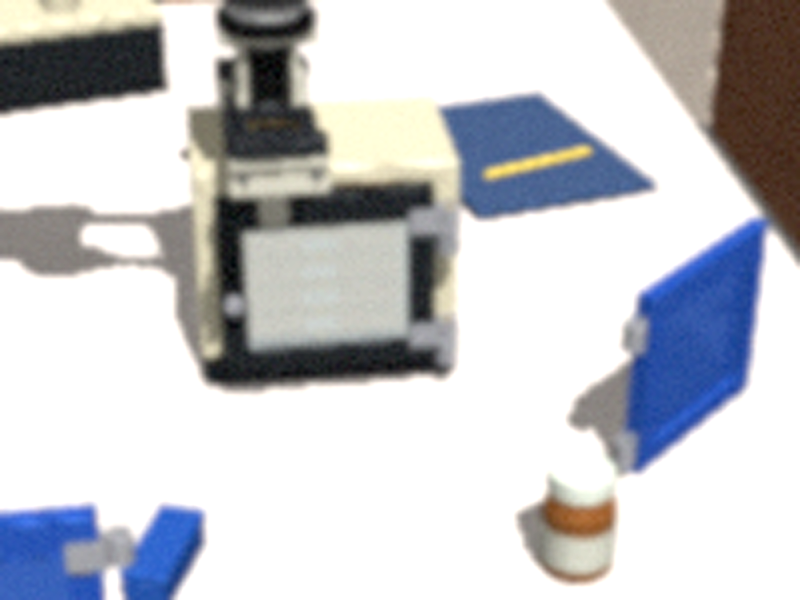

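The side view shows the door nearly shut in front of the trays, with the knob at the left, both sockets on the right, and the fingers at the top rail. I'll keep pushing until the stops push back.

```bash
for s in a; do python3 -m pendant '[[0,-0.001,0,0,0,0],[0,0,0,0,0,0]]' | grep -E 'pos|force: \['
python3 -m pendant '[[0,-0.001,0,0,0,0],[0,0,0,0,0,0]]' | grep -E 'pos|force: \['
python3 -m pendant '[[0,-0.001,0,0,0,0],[0,0,0,0,0,0]]' | grep -E 'pos|force: \['; done
```

```text
tool_pos: [0.5235, 0.1413, 0.3501]
contact_force: [-0.2, -0.3, 0.6]
tool_pos: [0.5235, 0.1424, 0.3501]
contact_force: [0.1, 0.0, -0.0]
tool_pos: [0.5235, 0.1434, 0.3501]
contact_force: [-0.1, -0.0, 1.3]
```

```bash
python3 -m pendant '[[0,-0.001,0,0,0,0],[0,0,0,0,0,0]]' | grep -E 'pos|force: \['
python3 -m pendant '[[0,-0.001,0,0,0,0],[0,0,0,0,0,0]]' | grep -E 'pos|force: \['
python3 -m pendant '[[0,-0.001,0,0,0,0],[0,0,0,0,0,0]]' | grep -E 'pos|force: \['
```

```text
tool_pos: [0.5235, 0.1444, 0.3501]
contact_force: [-0.1, -0.5, 0.3]
tool_pos: [0.5235, 0.1454, 0.3501]
contact_force: [-0.5, 0.1, -0.5]
tool_pos: [0.5235, 0.1461, 0.3501]
contact_force: [0.0, -1.7, 0.5]
```

```bash
python3 -m pendant '[[0,-0.0007,0,0,0,0],[0,0,0,0,0,0]]' | grep -E 'pos|force: \['
python3 -m pendant '[[0,-0.0007,0,0,0,0],[0,0,0,0,0,0]]' | grep -E 'pos|force: \['
```

```text
tool_pos: [0.5235, 0.1465, 0.3501]
contact_force: [-0.4, -4.8, 0.1]
tool_pos: [0.5235, 0.1467, 0.3501]
contact_force: [-0.2, -7.0, 1.5]
```

```bash
python3 -m pendant '[[0,0,0,0,0,0],[0,0,0,0,0,0],[0,0.0007,0,0,0,0],[0,0.0007,0,0,0,0],[0,0.0007,0,0,0,0],[0,0.002,0,0,0,0],[0,0.008,0,0,0,0],[0,0.02,0,0,0,0]]' | grep -E 'pos|force: \['
python3 -m pendant '[[0,0.02,0,0,0,0],[0,0.02,0,0,0,0],[0,0,-0.03,0,0,0],[0,0,-0.03,0,0,0],[0,0.03,0,0,0,0],[0,0.03,0,0,0,0],[0,0.03,0,0,0,0],[0,0.03,0,0,0,0]]' | grep -E 'pos|force: \['
python3 -m pendant '[[-0.04,0.03,0,0,0,0],[-0.04,0.03,0,0,0,0],[0,0.03,0,0,0,0],[0,0,0,0,0,0],[0,0,0,0,0,0]]' | grep -E 'time|pos|force: \['
python3 - <<'E'
from h import *
t=cam('top'); s=cam('side')
# top edge of door at z=.19: dark band in front of roof, sampled along several cabinet x; report its y extents
for x in (.50,.53,.56,.60,.64):
    ys=np.arange(.12,.20,.001); q=proj(t,np.c_[np.full(len(ys),x),ys,np.full(len(ys),.19)])
    v=cv2.remap(t['image'].max(2),q[:,0].astype(np.float32),q[:,1].astype(np.float32),1).ravel()
    print(x,v[::4].tolist(),'dark to y=',ys[v<50].max() if (v<50).any() else None)
for z in (.05,.17): print(proj(t,[[.67,.169,z]]))
E
```

```text
tool_pos: [0.5236, 0.1166, 0.3501]
contact_force: [-0.1, 0.0, -0.3]
tool_pos: [0.5247, -0.0458, 0.4104]
contact_force: [0.0, 0.2, 0.4]
time: 17.83
tool_pos: [0.4586, -0.1263, 0.4104]
contact_force: [-0.5, 0.5, 0.0]
0.5 [148, 125, 31, 26, 70, 79, 79, 78, 80, 51, 14, 18, 24, 21, 24, 38, 47, 58, 100, 136, 136] dark to y= 0.18700000000000006
0.53 [148, 125, 30, 18, 69, 80, 79, 80, 78, 45, 11, 19, 23, 23, 22, 43, 46, 57, 115, 139, 136] dark to y= 0.18600000000000005
0.56 [150, 104, 22, 30, 75, 79, 82, 78, 78, 35, 18, 24, 25, 25, 23, 37, 49, 66, 112, 134, 135] dark to y= 0.18400000000000005
0.6 [150, 102, 20, 36, 78, 82, 80, 80, 87, 41, 16, 24, 18, 20, 29, 46, 47, 54, 116, 141, 136] dark to y= 0.18600000000000005
0.64 [147, 146, 145, 109, 83, 81, 84, 48, 69, 64, 16, 24, 19, 25, 28, 49, 80, 105, 108, 131, 133] dark to y= 0.18000000000000005
[[138.87959595 193.6607686 ]]
[[127.36579129 183.1312053 ]]
```

```bash
python3 -c "
from cell import robot
print(robot.hand_in())"
```

```text
the job is handed in; nothing more can be done
None
```

The door hangs with both sockets down on its pins and is swung shut against the rubber stops (about 7 N felt there). The gripper let go and backed clear, and I handed the job in at about 18 s of the 72 s; hand-in returned no verdict.

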